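# Shut and lock the specimen sorting case

## Robot

A 6-joint arm with a two-finger parallel gripper is mounted at the origin on a cart in front of the work surface, level with it; the furniture and walls round the work are solid. World frame = base frame: x ahead of the robot, y to its left, z up, the work surface at z = 0. Lengths are in m, angles in degrees, forces in N, time in s.
With the tool pointing down it reaches from about 0.325 to 0.85 m from the base axis. Payload 15.5 kg.
Tool frame: the origin (TCP) lies at the very end of the fingers, on their centre line; the grasp point (between the pads) lies arm.grip_depth behind it (arm.grip_depth is the distance from the TCP to the grasp point, in m); z points along the fingers, y is the line along which they close (so a half turn about z gives the same grasp; the last joint's range is limited). The gripper opens to 91 mm and grips with 3 to 60 N. Pads are 32 mm wide; open, the fingers measure 118 mm over their backs; the gripper's body (76 mm by 178 mm) begins 60 mm behind the grasp point.
Start: joints at [-76.117, 28.281, 77.091, -0, 74.628, -5.472], TCP at [0.207, -0.59, 0.214] pointing down, gripper open.
Joint ranges: [-166.48, 166.48], [-47.26, 123.95], [12.59, 153.08], [-70.14, 250.14], [6.76, 159.57], [-176.63, 176.63]. Speed limits (degrees/s): [108.29, 108.29, 147.25, 172.46, 172.46, 172.46].

## Interface

Orientations are given as a 3x3 rotation matrix whose columns are the frame's x, y, z axes.
In Python, from rig import arm gives the robot as it stands. Calls block until the motion is done:
- arm.move_to(position, orientation): joint-space move of the TCP to a pose.
- arm.move_l(position, orientation=None, feed=0.15): straight line of the TCP; orientation=None keeps the orientation; feed is the mean speed in m/s.
- arm.move_joints(angles): joint-space move.
- arm.grip(opening): finger opening in m; the grip force is fixed at half the most; returns when the fingers have stopped.
- arm.sleep(seconds).
- arm.solve_ik(position, orientation): joint angles nearest the present ones, or None.
- arm.snapshot(name): name is "side" or "top"; returns the picture (384x512x3 uint8, red, green, blue); there is no depth.
- arm.get_calibration(name): a dict with "intrinsics" (3x3 intrinsics, pixels), "cam_to_world" (4x4, takes a point from camera to world coordinates). Camera axes: x right, y down, z forward; pixel columns grow to the right and rows downward; lengths in m; the calibration is good to about 2 mm. A picture is of the moment at which its call begins. get_calibration takes no time and is no camera call.
A pose or a line that the arm cannot do raises arm.Unreachable and nothing moves.
- arm.sign_off(): hands the job in; it is judged then, once.
Readings, each from a call of its own:
- arm.current_t(): time.
- arm.current_joint_positions(): joint angles.
- arm.current_dq(): joint speeds.
- arm.current_tau(): joint torques, N m.
- arm.current_ee_pos(): TCP position.
- arm.current_tool_rot(): TCP orientation.
- arm.current_force(): force on the tool from outside, world axes, zero at the start.
- arm.current_torque(): the same for the moment, N m.
- arm.current_width(): finger opening in m.
- arm.current_grasp_force(): force on a finger pad.
Only numpy, scipy, OpenCV 4.12 (cv2) and the standard library are available. Lean on these libraries where they do the work, as an engineer would, in place of code of your own. Each camera call takes 0.05 s, during which the arm holds its last target. There are 200 camera calls.

## Task

Shut the white sorting case with the fingertips, gripping nothing: lay all five blue lids flat with a light run of the fingertips along the row (each lid is hinged on its left edge), and only then push the orange bar at the front to the left by its thumb piece until it is fully home. Do not lift, shove or lean hard on the case, and leave the other things on the bench where they are.

Things in the scene. Friction and masses are not known exactly. Their poses are not given: they have to be found in the camera images.
- case: white sorting case for dry specimens, 80 x 250 mm, 1.6 kg, loose on the bench, long side across the robot's view (turned up to 0.4 rad). Origin: centre under the compartments; x away from the robot, y to the left along the row, z up. Five compartments 43.2 mm apart along y (x -32 to +32 mm, 30 mm high) with dark blue flip lids; locking bar in front of them (x -47 to -34 mm)
- row_left (a point): middle of the top of the solid left end block, 15 mm wide (34.5 mm above the bench, y = +117.5 mm of the case); the row of lids begins 10 mm to its right; axes as the case's. Shut, the five lids (60 mm in x, 40 mm in y, 4.5 mm thick) and the two end blocks form one level strip, tops 34.5 mm above the bench
- row_right (a point): middle of the top of the solid right end block (34.5 mm above the bench, at y = -117.5 mm of the case), the other end of the row; axes as the case's
- lid_1 (a joint): opening angle of lid 1 counted from the left, rad: 0 flat and shut, at most 1.1. Hinged on its left edge (axis along x of the case at y = +106.9 mm, 30 mm above the bench), its right edge rises. Stiff hinge (0.012 N m): it stays where it is left; a fingertip moving left to right over it lays it down
- lid_2 (a joint): opening angle of lid 2 counted from the left, rad: 0 flat and shut, at most 1.1. Hinged on its left edge (axis along x of the case at y = +63.7 mm, 30 mm above the bench), its right edge rises. Stiff hinge (0.012 N m): it stays where it is left; a fingertip moving left to right over it lays it down
- lid_3 (a joint): opening angle of lid 3 counted from the left, rad: 0 flat and shut, at most 1.1. Hinged on its left edge (axis along x of the case at y = +20.5 mm, 30 mm above the bench), its right edge rises. Stiff hinge (0.012 N m): it stays where it is left; a fingertip moving left to right over it lays it down
- lid_4 (a joint): opening angle of lid 4 counted from the left, rad: 0 flat and shut, at most 1.1. Hinged on its left edge (axis along x of the case at y = -22.7 mm, 30 mm above the bench), its right edge rises. Stiff hinge (0.012 N m): it stays where it is left; a fingertip moving left to right over it lays it down
- lid_5 (a joint): opening angle of lid 5 counted from the left, rad: 0 flat and shut, at most 1.1. Hinged on its left edge (axis along x of the case at y = -65.9 mm, 30 mm above the bench), its right edge rises. Stiff hinge (0.012 N m): it stays where it is left; a fingertip moving left to right over it lays it down
- lock (a joint): position of the orange locking bar along the front of the case, m: 0 fully home (hooks over the lids' front tabs), 0.018 withdrawn to the right. Slides left (+y of the case) to lock; 1.5 N friction, hard stop at 0, no spring. The hooks pass 2 mm above the tabs of shut lids and foul those of lids not down
- lock_thumb (a point): middle of the right-hand face of the bar's thumb piece, an upright orange block 11 mm (x) by 12 mm (y) that stands from 35 to 56 mm above the bench near the bar's right end; the point is 50 mm above the bench, at x = -41.5, y = -102 mm of the case with the bar home, and moves with it; push here to the left; axes as the case's
- forceps: steel forceps, 113 mm, 10 mm high, lying on the bench left of the case; origin under its middle. Not part of the job
- vial_a: small glass vial with a black cap, 16 mm across, 51 mm high, standing behind the case; origin under its middle. Not part of the job
- vial_b: small glass vial with a white cap, 16 mm across, 51 mm high, standing behind the case; origin under its middle. Not part of the job
- dish: shallow clear dish, 64 mm across, 13 mm high, with specimens, standing left of the case; origin under its middle. Not part of the job

How it is judged:
By the outcome, as a careful person would: the job done as asked, in the order asked, and still so for the second after the job is handed in, with the robot touching nothing.
It also fails if it takes over 45 s, if anything falls off the work surface, if the arm or the gripper's body presses on something with over 40 N, if the wrist force passes 120 N, or if a joint passes its speed limit or range.

## Working session

There is one attempt and no reset: what is moved stays moved. The work goes in short steps, each a Python script; the robot and the scene stay as the last script left them, time stands still between calls to the robot, and variables do not carry over. Pictures are saved under pics/ and viewed, at most 10 in all, crops included, and the job is handed in when it is done.

```bash
mkdir -p pics
python3 - <<'E'
from rig import arm
import cv2
for n in("top","side"):
    im=arm.snapshot(n); cv2.imwrite(f"pics/{n}0.png",im[:,:,::-1])
    c=arm.get_calibration(n); print(n,c["intrinsics"],c["cam_to_world"])
print(arm.grip_depth,arm.current_tool_rot(),arm.current_t())
E
```

```text
top [[376.30357832   0.         260.22347865]
 [  0.         376.30357832 187.68645848]
 [  0.           0.           1.        ]] [[ 0.00489939 -0.98296502  0.18372744  0.38295689]
 [-0.99989899 -0.00236428  0.01401472  0.15856575]
 [-0.0133416  -0.18377754 -0.98287731  0.98254394]
 [ 0.          0.          0.          1.        ]]
side [[434.91732424   0.         253.02774853]
 [  0.         434.91732424 195.77556018]
 [  0.           0.           1.        ]] [[ 0.95749199 -0.08824685  0.27462989  0.3075277 ]
 [-0.28721732 -0.37992979  0.87929493 -0.60807973]
 [ 0.02674507 -0.92079631 -0.38912575  0.4162619 ]
 [ 0.          0.          0.          1.        ]]
0.0188 [[ 9.43478117e-01  3.31434729e-01 -2.53648075e-04]
 [ 3.31434806e-01 -9.43477522e-01  1.06541267e-03]
 [ 1.13803501e-04 -1.08926134e-03 -9.99999400e-01]] 0.1
```

View pics/top0.png

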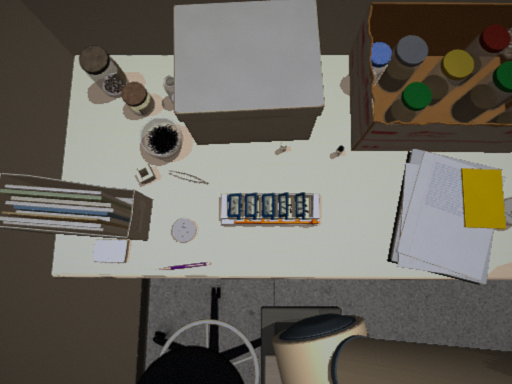

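View pics/side0.png

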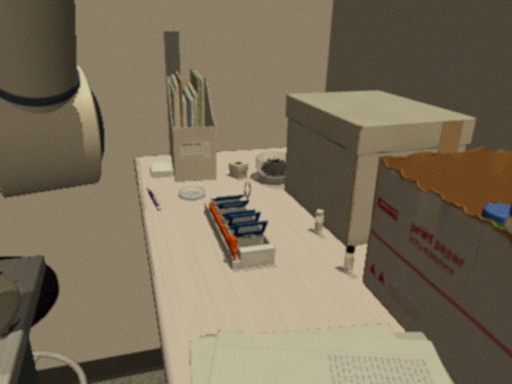

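The top view shows the case at about (220–320, 193–224), with its lids open and the orange bar along the lower edge. The side view shows it at about (205–275, 195–268). I'll zoom in on both.

```bash
cat > h.py <<'E'
import numpy as np,cv2
from rig import arm
def ray(n,u,v):
    c=arm.get_calibration(n);T=c["cam_to_world"];d=T[:3,:3]@np.linalg.solve(c["intrinsics"],[u,v,1]);return T[:3,3],d
def plane(n,u,v,z):
    o,d=ray(n,u,v);return o+d*(z-o[2])/d[2]
def proj(n,p):
    c=arm.get_calibration(n);T=c["cam_to_world"];q=c["intrinsics"]@(T[:3,:3].T@(np.array(p)-T[:3,3]));return q[:2]/q[2]
def crop(im,r,k,f):
    a,b,c,d=r;cv2.imwrite(f,cv2.resize(im[b:d,a:c,::-1],None,fx=k,fy=k,interpolation=cv2.INTER_CUBIC))
E
python3 - <<'E'
from h import *
t=cv2.imread("pics/top0.png")[:,:,::-1];s=cv2.imread("pics/side0.png")[:,:,::-1]
crop(t,(210,180,330,235),6.5,"pics/tc.png");crop(s,(195,185,290,275),6.5,"pics/sc.png")
for n,im in(("top",t),("side",s)):
    h=cv2.cvtColor(im,cv2.COLOR_RGB2HSV);m=cv2.inRange(h,(3,150,90),(18,255,255))
    a,b,c,d=(210,180,330,235) if n=="top" else (195,185,290,275)
    k=np.zeros_like(m);k[b:d,a:c]=m[b:d,a:c];y,x=np.nonzero(k);print(n,len(x),x.min(),x.max(),y.min(),y.max(),cv2.minAreaRect(np.c_[x,y].astype(np.float32)))
E
```

```text
top 215 235 318 219 223 ((276.5, 221.0), (83.0, 4.0), 0.0)
side 334 209 237 203 259 ((226.17918395996094, 229.2730255126953), (61.31594467163086, 11.213854789733887), 64.85520935058594)
```

View pics/tc.png

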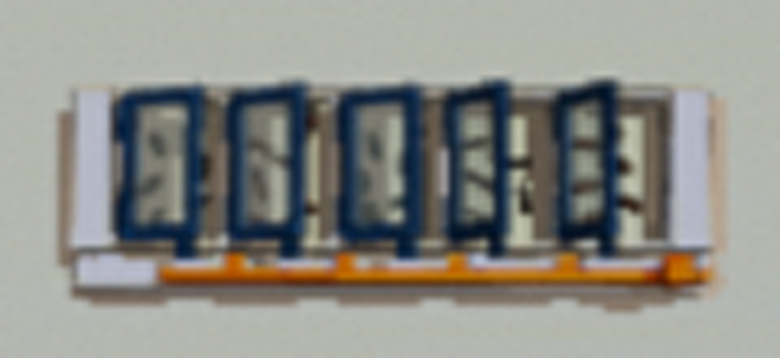

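View pics/sc.png

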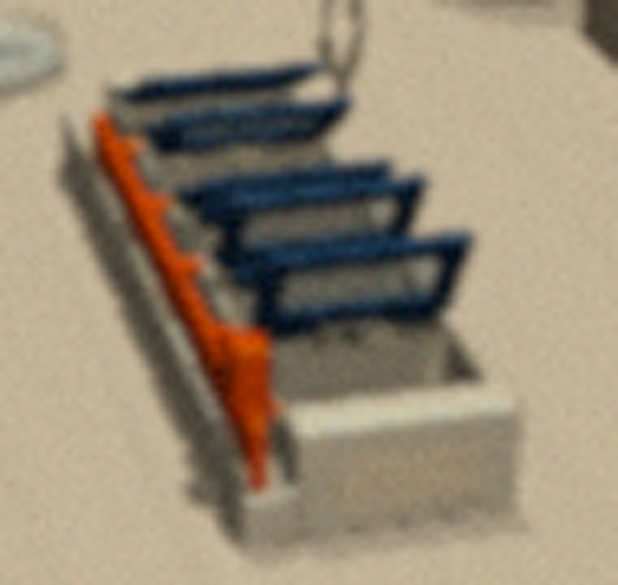

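The crops show the end-block tops centred near (93,168) and (692,168) in the 6.5x top crop. The thumb piece is near (680,267). All the lids are open, and the hooks sit left of each tab. Next I'll work out the pose and check it against the known sizes and the side view.

Run:
```python
from h import *
np.set_printoptions(precision=4,suppress=True)
f=lambda x,y:((x+.5)/6.5-.5+210,(y+.5)/6.5-.5+180)
P=lambda x,y,z=.0345:plane("top",*f(x,y),z)
c=[P(75,90),P(75,247),P(711,247),P(709,90)]; print("corners",c)
print("len",np.linalg.norm(c[3]-c[0]),np.linalg.norm(c[2]-c[1]),"w",np.linalg.norm(c[1]-c[0]))
L=(c[0]+c[1])/2;R=(c[2]+c[3])/2;y=(L-R)[:2];y/=np.linalg.norm(y);O=(L+R)/2
print("O",O,"yaw",np.arctan2(-y[0],y[1]))
print("thumb top ctr",P(680,267,.056),"case front edge bottom?",P(75,290,.0),P(711,290,.0))
# side view: end block top corners (crop) front-right ~ (300,430), back-right ~(520,400)
g=lambda x,y:((x+.5)/6.5-.5+195,(y+.5)/6.5-.5+185)
S=lambda x,y,z:plane("side",*g(x,y),z)
print("side right block: front-right",S(300,432,.0345),"back-right",S(520,402,.0345),"front-left",S(277,405,.0345),"back-left",S(492,375,.0345))
print("side thumb top right-far corner", S(270,335,.056),"near",S(225,340,.056))
print("box base",plane("top",190,140,0),plane("top",310,140,0))
# refine: white end-block columns profile in top view
t=cv2.cvtColor(cv2.imread("pics/top0.png"),cv2.COLOR_BGR2GRAY).astype(int)
print(t[198:214,215:232].mean(0).round());print(t[198:214,310:326].mean(0).round())
print(t[190:226,222:226].mean(1).round(),t[190:226,315:319].mean(1).round())
```

```text
corners [array([0.545 , 0.2721, 0.0345]), array([0.483 , 0.2706, 0.0345]), array([0.4839, 0.0236, 0.0345]), array([0.5456, 0.023 , 0.0345])]
len 0.2491551565170843 0.24698424609841546 w 0.061987305987044675
O [0.5144 0.1473 0.0345] yaw 0.0030486656460059526
thumb top ctr [0.474  0.0386 0.056 ] case front edge bottom? [0.4693 0.2743 0.    ] [0.4703 0.0191 0.    ]
side right block: front-right [0.4855 0.0239 0.0345] back-right [0.548  0.0249 0.0345] front-left [0.4833 0.0394 0.0345] back-left [0.5454 0.0411 0.0345]
side thumb top right-far corner [0.4812 0.0398 0.056 ] near [0.4688 0.0399 0.056 ]
box base [0.6985 0.3648 0.    ] [0.6987 0.038  0.    ]
[182. 182. 182. 168. 125. 125. 152. 183. 185. 185. 184. 164.  91.  63.
  36.  53.  96.]
[103.  77.  77. 140. 184. 185. 184. 184. 176. 157. 165. 171. 181. 182.
 181. 181.]
[182. 181. 180. 176. 181. 183. 184. 184. 184. 184. 184. 184. 185. 184.
 184. 184. 184. 185. 184. 184. 184. 185. 184. 185. 186. 184. 186. 181.
 104. 148. 180. 184. 184. 168.  99. 101.] [182. 182. 181. 172. 178. 183. 182. 182. 181. 180. 181. 180. 182. 181.
 182. 183. 182. 183. 183. 183. 184. 184. 183. 183. 183. 184. 186. 182.
 104. 123. 142. 125. 113.  86. 138. 137.]
```

Both views agree on the case: centre near (0.515, 0.1475), yaw about 0, and block sizes as given. I'll move in, close the fingers and feel for the left end block.

```bash
cat >> h.py <<'E'
O=np.array([.5148,.1475]);yaw=.002
cy,sy=np.cos(yaw),np.sin(yaw)
ROT=np.array([[cy,sy,0],[sy,-cy,0],[0,0,-1.]])
def W(x,y,z): return [O[0]+cy*x-sy*y,O[1]+sy*x+cy*y,z]
def st(m): print(m,"t%.1f"%arm.current_t(),np.round(arm.current_ee_pos(),4),"F",np.round(arm.current_force(),2),flush=True)
E
python3 - <<'E'
from h import *
arm.grip(0); st("closed")
arm.move_to([.22,-.4,.24],ROT); arm.move_to([.45,.1,.24],ROT); st("mid")
arm.move_to(W(0,122,.1)if 0 else W(0,.122,.09),ROT); st("above")
arm.move_l(W(0,.122,.040),feed=.08); st("near"); f0=arm.current_force()[2]
for z in np.arange(.038,.0325,-.0007):
    arm.move_l(W(0,.122,z),feed=.02); st("z%.4f"%z)
    if abs(arm.current_force()[2]-f0)>1.5: break
E
```

```text
closed t1.5 [ 0.2071 -0.5897  0.2139] F [ 0.64  0.28 -0.97]
mid t4.2 [0.4503 0.0993 0.24  ] F [-0.28 -0.38  0.23]
above t5.2 [0.5149 0.2687 0.0908] F [-0.21 -0.27  0.64]
near t6.0 [0.5148 0.2695 0.0403] F [-0.37 -0.38  0.68]
z0.0380 t6.2 [0.5146 0.2696 0.0382] F [ 0.15 -0.42  0.44]
z0.0373 t6.5 [0.5145 0.2695 0.0373] F [-0.21 -0.11  0.24]
z0.0366 t6.7 [0.5145 0.2695 0.0366] F [ 0.65 -0.77 -0.11]
z0.0359 t7.0 [0.5145 0.2695 0.0359] F [ 0.02 -0.83  0.14]
z0.0352 t7.2 [0.5145 0.2695 0.0351] F [ 0.07 -0.54  0.14]
z0.0345 t7.5 [0.5147 0.2695 0.0348] F [-1.37 -1.11  5.85]
```

Contact came at 0.0348 m, as expected. Now the sweep, just clear of the top.

Run:
```python
from h import *
z=.0351
arm.move_l(W(0,.122,z),feed=.03); st("start")
for y in np.arange(.100,-.121,-.02):
    arm.move_l(W(0,y,z),feed=.06); st("y%.3f"%y)
    if np.linalg.norm(arm.current_force())>15: print("HIGH");break
else:
    arm.move_l(W(0,-.12,.10),feed=.15); arm.move_l(W(-.02,-.22,.16),feed=.3); st("up")
    t=arm.snapshot("top");s=arm.snapshot("side")
    cv2.imwrite("pics/top1.png",t[:,:,::-1]);cv2.imwrite("pics/side1.png",s[:,:,::-1])
    a=cv2.resize(t[180:235,210:330,::-1],(660,302),interpolation=cv2.INTER_CUBIC)
    b=cv2.resize(s[190:275,195:315,::-1],(420,298),interpolation=cv2.INTER_CUBIC)
    c=np.zeros((600,660,3),np.uint8);c[:302]=a;c[302:,:420]=b;cv2.imwrite("pics/c1.png",c)
```

```text
start t7.7 [0.5146 0.2695 0.0351] F [0.27 0.74 0.26]
y0.100 t8.2 [0.5147 0.2471 0.0351] F [-0.3   0.13 -0.22]
y0.080 t8.7 [0.5147 0.2272 0.0351] F [-0.63  0.17  0.34]
y0.060 t9.2 [0.5147 0.2071 0.0351] F [ 0.72  0.28 -0.34]
y0.040 t9.7 [0.5147 0.1872 0.0351] F [-0.97  0.74 -0.29]
y0.020 t10.2 [0.5148 0.1671 0.0351] F [ 0.05 -0.31  0.18]
y-0.000 t10.6 [0.5148 0.1472 0.0351] F [ 0.41 -0.26 -0.14]
y-0.020 t11.1 [0.5149 0.1271 0.0351] F [ 0.73  0.24 -0.77]
y-0.040 t11.6 [0.5149 0.1071 0.0351] F [-0.06 -0.18  0.02]
y-0.060 t12.1 [0.5149 0.0871 0.0351] F [-0.3   0.81  0.06]
y-0.080 t12.6 [0.5149 0.0671 0.0351] F [-0.64 -0.36  0.21]
y-0.100 t13.1 [0.515  0.0471 0.0351] F [ 0.46 -0.92  0.48]
y-0.120 t13.5 [0.515  0.0272 0.0351] F [-0.39 -0.58 -0.14]
up t14.7 [ 0.4948 -0.0729  0.1593] F [ 0.24  0.35 -0.28]
```

View pics/c1.png

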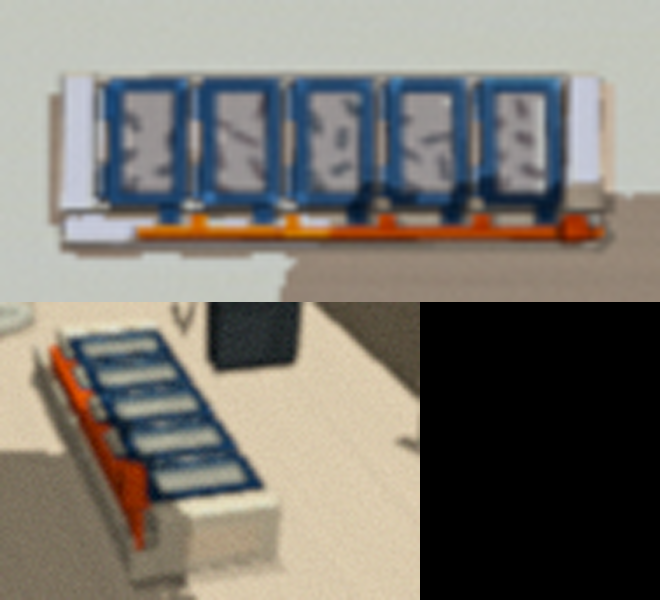

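All five lids lie flat, the case hasn't moved, and the bar is still withdrawn, with the thumb piece at about (575,228) in the composite. I'll make one more very light pass to remove any residual angle, then push the bar, watching the force.

Run:
```python
from h import *
arm.move_l(W(0,.110,.08),feed=.3); arm.move_l(W(0,.110,.0375),feed=.1); arm.move_l(W(0,.108,.0348),feed=.03); st("down")
for y in (.07,.03,-.01,-.05,-.09,-.118):
    arm.move_l(W(0,y,.0348),feed=.08); st("y%.3f"%y)
    if np.linalg.norm(arm.current_force())>12: print("HIGH");break
arm.move_l(W(0,-.12,.075),feed=.15)
arm.move_l(W(-.0415,-.146,.075),feed=.15); arm.move_l(W(-.0415,-.146,.041),feed=.1); st("beside thumb")
f0=arm.current_force()[1]
for y in np.arange(-.142,-.124,.003):
    arm.move_l(W(-.0415,y,.041),feed=.04); st("push y%.4f"%y)
    if abs(arm.current_force()[1]-f0)>5: break
```

```text
down t16.9 [0.5147 0.2554 0.0351] F [0.92 0.06 0.03]
y0.070 t17.5 [0.5148 0.2172 0.0349] F [-0.44  0.28  0.26]
y0.030 t18.1 [0.5148 0.1773 0.0348] F [-0.12  0.17  0.42]
y-0.010 t18.8 [0.5149 0.1373 0.0348] F [-0.67 -0.11 -0.07]
y-0.050 t19.4 [0.5149 0.0973 0.0348] F [-0.55 -0.11 -0.9 ]
y-0.090 t20.1 [0.515  0.0573 0.0348] F [-0.74  0.25 -0.32]
y-0.118 t20.6 [0.515  0.0291 0.0348] F [ 0.13 -0.29  0.33]
beside thumb t22.0 [0.4738 0.0016 0.0409] F [-0.41 -0.32  0.41]
push y-0.1420 t22.2 [0.4739 0.0057 0.0415] F [ 0.36 -0.47 -0.13]
push y-0.1390 t22.5 [0.4736 0.0086 0.0412] F [-0.93  0.5  -0.47]
push y-0.1360 t22.7 [0.4735 0.0115 0.041 ] F [ 0.94  0.58 -0.09]
push y-0.1330 t23.0 [0.4735 0.0146 0.041 ] F [-0.16 -0.7  -0.33]
push y-0.1300 t23.2 [0.4735 0.0176 0.041 ] F [-0.04 -0.29 -0.32]
push y-0.1270 t23.5 [0.4736 0.0206 0.041 ] F [-0.7   0.35  0.15]
```

Run:
```python
from h import *
for y in np.arange(-.126,-.100,.001):
    arm.move_l(W(-.0415,y,.041),feed=.02)
    F=np.mean([arm.current_force()[1] for _ in range(4)])
    print("%.4f p%.4f F%.2f"%(y,arm.current_ee_pos()[1],F),end=" | ")
    if F<-3.2: break
st("end")
```

```text
-0.1260 p0.0214 F-0.46 | -0.1250 p0.0224 F-0.20 | -0.1240 p0.0235 F-0.85 | -0.1230 p0.0245 F-0.84 | -0.1220 p0.0255 F-1.40 | -0.1210 p0.0265 F-0.49 | -0.1200 p0.0275 F0.08 | -0.1190 p0.0285 F-0.72 | -0.1180 p0.0295 F0.15 | -0.1170 p0.0305 F-0.15 | -0.1160 p0.0315 F-1.21 | -0.1150 p0.0325 F-0.62 | -0.1140 p0.0335 F-0.73 | -0.1130 p0.0345 F-0.17 | -0.1120 p0.0355 F-0.01 | -0.1110 p0.0360 F-8.27 | end t27.5 [0.4735 0.036  0.041 ] F [-1.39 -8.27  1.32]
```

The force rose sharply, which looks like the stop. I'll back off and look.

Run:
```python
from h import *
arm.move_l(W(-.0415,-.14,.041),feed=.1); arm.move_l(W(-.0415,-.15,.12),feed=.2); arm.move_l(W(-.1,-.25,.18),feed=.3); st("up")
t=arm.snapshot("top");s=arm.snapshot("side")
cv2.imwrite("pics/top2.png",t[:,:,::-1])
a=cv2.resize(t[180:235,210:330,::-1],(660,302),interpolation=cv2.INTER_CUBIC)
b=cv2.resize(s[190:275,195:315,::-1],(420,298),interpolation=cv2.INTER_CUBIC)
c=np.zeros((600,660,3),np.uint8);c[:302]=a;c[302:,:420]=b;cv2.imwrite("pics/c2.png",c)
for f in("top0","top1","top2"):
    g=cv2.imread(f"pics/{f}.png"); h=cv2.cvtColor(g,cv2.COLOR_BGR2GRAY).astype(int)
    print(f,h[198:208,226:230].mean(0).round(),h[198:208,312:316].mean(0).round())
    m=cv2.inRange(cv2.cvtColor(g,cv2.COLOR_BGR2HSV),(3,150,90),(18,255,255))[216:226,210:330]
    print(m.sum(0)//255)
```

```text
up t29.1 [ 0.4149 -0.1027  0.1794] F [-0.64  0.6  -0.1 ]
top0 [164.  92.  76.  38.] [ 76. 136. 184. 185.]
[0 0 0 0 0 0 0 0 0 0 0 0 0 0 0 0 0 0 0 0 0 0 0 0 0 2 3 2 2 2 2 2 2 3 3 5 5
 4 3 3 3 3 3 2 2 2 2 2 2 1 2 3 5 5 3 2 2 3 3 2 2 2 2 2 2 2 2 2 3 4 5 4 2 2
 2 2 2 2 2 2 2 2 2 1 2 2 4 4 4 3 2 2 2 2 1 2 2 2 2 2 2 1 4 5 5 5 3 1 1 0 0
 0 0 0 0 0 0 0 0 0]
top1 [178. 134. 160.  89.] [ 77. 149. 200. 200.]
[0 0 0 0 0 0 0 0 0 0 0 0 0 0 0 0 0 0 0 0 0 0 0 0 0 1 2 2 3 3 3 3 3 3 3 5 5
 4 2 2 2 2 2 2 2 3 3 3 3 3 2 3 5 5 3 2 2 2 2 2 3 3 3 3 3 3 3 3 3 5 5 5 3 3
 3 3 3 3 3 3 3 3 3 3 3 3 5 5 5 3 3 3 3 3 3 3 3 3 3 3 3 2 5 5 5 5 4 3 2 2 0
 0 0 0 0 0 0 0 0 0]
top2 [174. 131. 156.  87.] [ 75. 145. 194. 195.]
[0 0 0 0 0 0 0 0 0 0 0 0 0 0 0 0 0 0 0 0 1 2 2 2 2 2 2 2 3 5 5 5 3 3 2 2 2
 2 2 2 2 2 2 2 2 3 3 5 5 3 2 2 2 2 2 2 2 2 2 2 2 2 3 3 5 5 4 2 2 2 2 2 2 2
 2 2 2 2 2 2 2 3 4 4 1 1 2 2 2 2 2 2 1 2 2 3 4 5 5 5 5 3 2 0 0 0 0 0 0 0 0
 0 0 0 0 0 0 0 0 0]
```

View pics/c2.png

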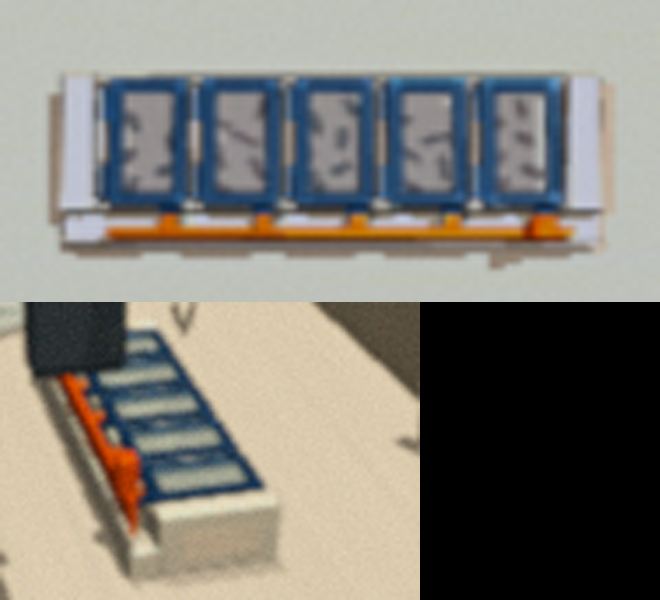

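The hooks now sit over the tabs, and the bar moved about 14 mm. The thumb centre is at y ≈ 0.052, against 0.0515 expected when home, and it ended on a hard stop. The case hasn't moved and the arm is clear.

```bash
python3 -c "
from rig import arm
print(arm.sign_off(),arm.current_t())"
```

```text
the job is handed in; nothing more can be done
the job is handed in; nothing more can be done
```

The job is handed in at about 29 s: all five lids were laid flat first, then the orange bar was pushed left to its hard stop (peak push reading about 8 N), and the final pictures show the case unmoved.

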